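# Key the labelling turntable plate onto its drive pin

## Robot

A 6-joint arm with a two-finger parallel gripper is mounted at the origin on the work surface. World frame = base frame: x ahead of the robot, y to its left, z up, the work surface at z = 0. Lengths are in m, angles in rad, forces in N, time in s.
With the tool pointing down it reaches from about 0.4 to 0.825 m from the base axis. Payload 7 kg.
Tool frame: the origin (TCP) lies midway between the tips of the shut fingers; the grasp point (between the pads) lies 19 mm behind it (robot.pinch_z is the distance from the TCP to the grasp point, in m); z points along the fingers, y is the line along which they close (so a half turn about z gives the same grasp; the last joint's range is limited). The gripper opens to 85 mm and grips with 20 to 120 N. Pads are 22 mm wide; open, the fingers measure 114 mm over their backs; the gripper's body (76 mm by 85 mm) begins 54 mm behind the grasp point. The pads swing forward as they close: fully open they stand 13 mm farther back than shut.
Start: joints at [-0.934, 0.359, 0.012, 0, -1.224, -0.288], TCP at [0.231, -0.634, 0.231] pointing down, gripper open.
Joint ranges: [-3.07, 3.07], [-1.43, 2.12], [-1.02, 1.25], [-3.03, 1.67], [-3.05, -0], [-3.03, 3.03]. Speed limits (rad/s): [2.39, 2.39, 3.01, 3.14, 3.14, 3.14].

## Interface

Orientations are given as a unit quaternion [w, x, y, z].
In Python, from cell import robot gives the robot as it stands.
- The arm moves only by the tool apply_moves, never from a script. Its argument "series" is a list of rows, each an object of numbers: "claw": the gripper's target within -1 to 1 (fully open at 1, half-way at 0, shut at -1); "dx", "dy", "dz": the shift along the tool's x, y, z in cm; "yaw": the turn about the tool's z in rad. In form: [{"claw": .., "dx": .., "dy": .., "dz": .., "yaw": ..}, ...]. A call has 1 to 12 rows; each row shifts and turns the commanded pose from where the row before left it, along the tool's axes as they then stand; what a row does not reach is not made up. A row lasts 1/12 s, in which the tool goes at most 41.7 mm and 7.16 degrees, less where a joint would pass 70% of its speed; a pose out of reach is approached as far as the arm can. A call with a gripper value outside its range is refused whole. The fingers move at their own pace and stop on an object; "newtons" is the grip in N (left out, the last holds). Time passes only in rows, so rows that do not move let the fingers close. It gives the time, the measured TCP pose, the force, the opening and the grip force at its end, in the units of the state.
- robot.observe(): the state, without advancing time (a new reading comes with each control period).
- robot.read_camera(name): name is "scene" or "top" or "wrist"; returns the picture (480x640x3 uint8, red, green, blue); there is no depth.
- robot.get_calibration(name): a dict with "fx", "fy", "cx", "cy" (pixels), "position" and "attitude" of the camera in the world; the wrist camera has in their place "T_tool_cam" (4x4, takes a point from camera to tool coordinates, whose origin is the TCP and whose axes are the flange's). Camera axes: x right, y down, z forward; pixel columns grow to the right and rows downward; lengths in m; the calibration is good to about 2 mm. A picture is of the moment at which its call begins: read the wrist's pose just before it. get_calibration takes no time and is no camera call.
- robot.close_job(): hands the job in; it is judged then, once.
The state is a dict: "clock": time; "q": joint angles; "qvel": joint speeds; "tau": joint torques, N m; "position": TCP position; "tcp_rot": TCP orientation; "contact_force": force on the tool from outside, world axes, zero at the start; "torque": the same for the moment, N m; "width": opening from 0.0 (shut) to 1.0 (fully open); "grip_force": force on a finger pad.
Only numpy, scipy, OpenCV 4.12 (cv2) and the standard library are available. Lean on these libraries where they do the work, as an engineer would, in place of code of your own. Each camera call takes 0.05 s, during which the arm holds its last target. There are 200 camera calls.

## Task

The white turntable plate of the jar labeller sits loosely on its hub, not yet keyed. With the closed fingertips push one of the plate's black pegs sideways to turn the plate until its red-edged notch is over the yellow drive pin, which stands in line with the yellow pointer block; only then press down on the grey boss in the middle until the plate is fully home on its seat. Do not lift the plate off its hub, leave everything else on the bench where it stands, and finish clear of the turntable.

Things in the scene. Friction and masses are not known exactly. Their poses are not given: they have to be found in the camera images.
- base: fixed blue base plate, 250 x 250 x 14 mm, flat on the bench; origin at the centre of its underside, on the turning axis, z up. The yellow drive pin and yellow pointer block lie along its +x. An aluminium drum (120 mm diameter) on it carries rubber seat pads, tops 46 mm above the origin. Placed and turned differently each time
- pin_tip (a point): top of the yellow drive pin: upright, 12 mm diameter, round-headed, 72 mm from the turning axis, tip 54 mm above the base's underside. Farther out on the same line, 92 to 110 mm from the axis, a yellow pointer block (12 mm wide, top 68 mm above the base's underside) shows where the pin is when the plate hides it
- plate: loose white round plate, 164 mm diameter, 12 mm thick, about 0.35 kg; origin at its underside's centre, z up, x to its notch. Turns freely either way about the vertical axis through the base's origin and stays where left. Underside 56 mm above the base's underside at the start (2 mm above the pin tip), 46 mm when home. Carries three pegs and a central grey boss, 48 mm diameter, 10 mm above the white face
- notch (a point): the middle of the notch, level with the plate's underside, 72 mm from the plate's centre; the notch is a slot 18 mm wide with red edges, cut 18 to 20 mm in from the rim and through the full thickness; a red stripe on the white face runs from near the boss to it
- plate_top (a point): the centre of the grey boss's flat top, 22 mm above the plate's underside: the place to press
- peg0 (a point): centre of the top of the peg 60 degrees anticlockwise (seen from above) from the notch. Each peg is black, upright, 14 mm diameter, 35 mm tall above the white face (top 47 mm above the plate's underside), 52 mm from the plate's centre
- peg1 (a point): the same for the peg opposite the notch (180 degrees)
- peg2 (a point): the same for the peg 60 degrees clockwise from the notch (300 degrees)
- hub (a joint): how far the hub under the plate has been pressed down (m): 0 at the start, 0.010 when the plate is home. A stiff friction slide without a spring: the plate's weight does not move it; it takes about 6 to 10 N of push on the boss (20 N does no harm) and stays where left. With the notch off the pin, the pin blocks the plate
- jar_a: bystander: green jar with brass lid, 54 mm diameter, 75 mm tall, standing on a robot-side corner of the blue base plate (either side); origin at the centre of its underside. To be left alone
- label_roll: bystander: upright white paper roll, 48 mm diameter, 50 mm tall, standing on the other robot-side corner of the blue base plate; origin at the centre of its underside. To be left alone
- jar_b: bystander: amber jar with brass lid, 66 mm diameter, 85 mm tall; origin at the centre of its underside. To be left alone
- can: bystander: slim drinks can, 52 mm diameter, 135 mm tall; origin at the centre of its underside. To be left alone
- tin: bystander: rectangular metal syrup tin, 75 x 110 mm, 150 mm tall plus a 10 mm cap; origin at the centre of its underside. To be left alone
- bottle: bystander: tall amber bottle, 70 mm diameter, 220 mm tall; origin at the centre of its underside. To be left alone
- spare_puck: bystander: orange plastic block, 50 x 50 mm, 30 mm tall; origin at the centre of its underside. To be left alone
Mind the look-alikes: they are no part of the job. Of the things that look like the plate, the smallest one is meant.

How it is judged:
By the outcome, as a careful person would: the job done as asked, in the order asked, and still so for the second after the job is handed in, with the robot touching nothing.
It also fails if it takes over 51 s, if anything falls off the work surface, if the arm or the gripper's body presses on something with over 40 N, if the wrist force passes 120 N, or if a joint passes its speed limit or range.

## Working session

There is one attempt and no reset: what is moved stays moved. The work goes in short steps, Python scripts to look and compute and a tool call to move; the robot and the scene stay as the last step left them, time stands still between calls to the robot, and variables do not carry over. Pictures are saved under pics/ and viewed, at most 10 in all, crops included, and the job is handed in when it is done.

Besides the shell and the picture viewer there is one more tool, called after "Request:" by a JSON object that holds its "op" and its "data", one argument or row to a line. apply_moves: Moves the arm, as the interface text tells. Its arguments: {"type":"object","properties":{"series":{"type":"array","items":{"type":"object","properties":{"claw":{"type":"number"},"dx":{"type":"number"},"dy":{"type":"number"},"dz":{"type":"number"},"yaw":{"type":"number"}}}},"newtons":{"type":"number"}},"required":["series"]}

```bash
mkdir -p pics; ls; python3 - <<'E'
from cell import robot
import cv2,numpy as np
for n in("scene","top"):
    cv2.imwrite(f"pics/{n}0.png",robot.read_camera(n)[:,:,::-1]); print(n,robot.get_calibration(n))
print(robot.get_calibration("wrist")); print(robot.observe())
E
```

```text
pics
scene {'fx': 491.4855166724396, 'fy': 491.4855166724396, 'cx': 319.2298710508564, 'cy': 235.2541693396966, 'position': array([ 1.09055311, -0.46822931,  1.10459776]), 'attitude': array([-0.27465066,  0.83654025,  0.45044665, -0.14786898])}
top {'fx': 585.2362130030253, 'fy': 585.2362130030253, 'cx': 322.6842098806808, 'cy': 236.69068131724083, 'position': array([ 0.24501132, -0.066583  ,  1.7434159 ]), 'attitude': array([-0.04277343,  0.70736219, -0.70359953,  0.05250581])}
{'fx': 370.4916926541527, 'fy': 370.4916926541527, 'cx': 315.7019080465756, 'cy': 238.28911752127274, 'T_tool_cam': array([[-1.89547728e-04, -9.44577997e-01, -3.28287025e-01,
         8.44266029e-02],
       [ 9.99999734e-01,  5.21703083e-05, -7.27493273e-04,
         8.90820913e-04],
       [ 7.04300974e-04, -3.28287076e-01,  9.44577736e-01,
        -1.42996567e-01],
       [ 0.00000000e+00,  0.00000000e+00,  0.00000000e+00,
         1.00000000e+00]])}
{'clock': 0.1, 'q': array([-9.33908621e-01,  3.59317971e-01,  1.11951704e-02, -3.12565050e-04,
       -1.22408885e+00, -2.88108053e-01]), 'qvel': array([ 0.00095553, -0.00219934,  0.0010348 ,  0.00103696,  0.00153807,
       -0.00077628]), 'tau': array([-1.37467818e-03, -5.84763515e+01,  2.94104701e+01,  6.95452943e+00,
       -3.23070919e-03, -1.09528506e-05]), 'position': array([ 0.2305318 , -0.63398154,  0.23047434]), 'tcp_rot': array([-1.84240776e-04, -1.73454804e-01,  9.84841565e-01,  6.98880926e-04]), 'contact_force': array([-0.23199951, -0.67009154, -0.49819661]), 'torque': array([-0.03202516,  0.02598567, -0.03308717]), 'grip_force': 0.0, 'width': 0.9961440392401729}
```

View pics/top0.png

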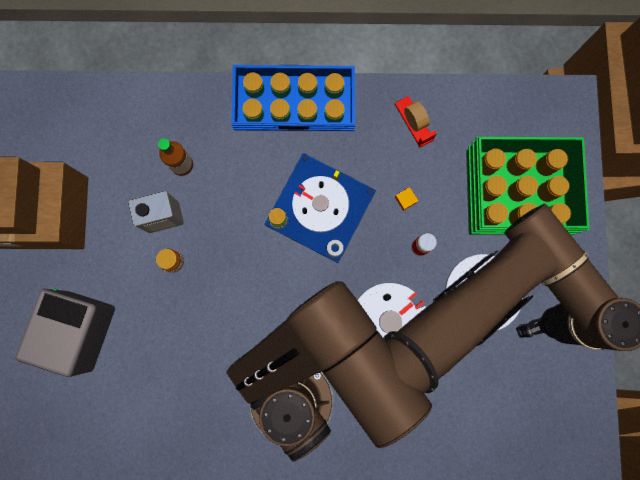

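View pics/scene0.png

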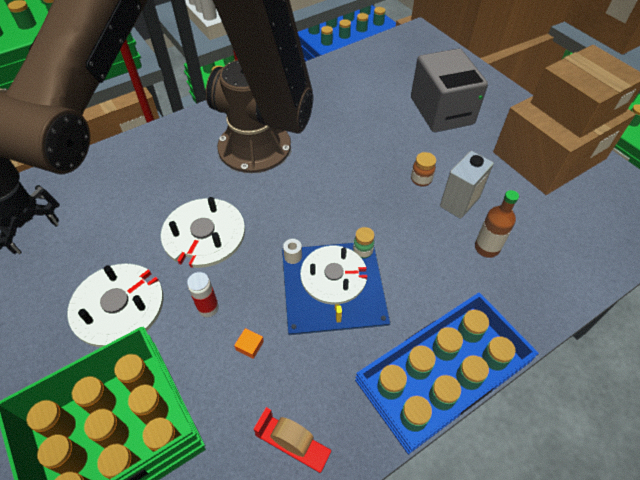

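The target plate sits on the blue base: in the top view the boss is at (320,203), the notch at (299,189) and the pointer at (337,174). The notch is roughly 87° anticlockwise of the pointer, so it needs a clockwise turn. Next I measure.

```bash
cat > h.py <<'E'
from cell import robot
import cv2,numpy as np
from scipy.spatial.transform import Rotation as R
def rot(q): return R.from_quat(q,scalar_first=True).as_matrix()
def cam(n):
    s=robot.observe(); im=robot.read_camera(n); c=robot.get_calibration(n)
    if n=="wrist":
        T=np.eye(4);T[:3,:3]=rot(s["tcp_rot"]);T[:3,3]=s["position"];T=T@c["T_tool_cam"];Rm,p=T[:3,:3],T[:3,3]
    else: Rm,p=rot(c["attitude"]),c["position"]
    def ray(u,v,z):
        d=Rm@[(u-c["cx"])/c["fx"],(v-c["cy"])/c["fy"],1]; return p+d*(z-p[2])/d[2]
    def proj(P):
        x=Rm.T@(np.array(P)-p); return c["cx"]+c["fx"]*x[0]/x[2],c["cy"]+c["fy"]*x[1]/x[2]
    return im,ray,proj
def blobs(m,amin):
    n,l,st,ce=cv2.connectedComponentsWithStats(m.astype(np.uint8))
    return [(int(st[i,4]),ce[i]) for i in range(1,n) if st[i,4]>=amin]
def masks(im):
    h=cv2.cvtColor(im,cv2.COLOR_RGB2HSV).astype(int);H,S,V=h[...,0],h[...,1],h[...,2]
    return dict(white=(S<40)&(V>170),grey=(S<50)&(V>90)&(V<170),yellow=(H>24)&(H<34)&(S>180)&(V>120),red=((H<6)|(H>174))&(S>140)&(V>90),black=(V<50))
E
python3 - <<'E'
from h import *
im,ray,proj=cam("top"); m=masks(im)
roi=np.zeros(im.shape[:2],bool); roi[150:265,262:380]=1
z=dict(white=.068,grey=.078,yellow=.068,red=.068,black=.103)
for k in m:
    for a,c in blobs(m[k]&roi,6):
        print(k,a,c.round(1),ray(*c,z[k])[:2].round(4))
E
```

```text
white 2038 [321.1 204.2] [ 0.5677 -0.0843]
white 136 [334.5 247.1] [ 0.4423 -0.1235]
grey 6 [376.7 167.3] [ 0.6766 -0.246 ]
grey 10 [321.9 183.2] [ 0.628  -0.0861]
grey 101 [318.7 202.8] [ 0.5701 -0.077 ]
grey 6 [302.2 210.5] [ 0.547  -0.0295]
grey 10 [334.3 244.1] [ 0.4498 -0.1225]
grey 16 [334.5 254.4] [ 0.4202 -0.1231]
yellow 24 [336.2 173.7] [ 0.6592 -0.1281]
red 14 [301.6 187.2] [ 0.6179 -0.0269]
red 9 [297.2 193.8] [ 0.5982 -0.0144]
red 29 [307.3 195.3] [ 0.594  -0.0439]
black 16 [320.9 184.5] [ 0.6184 -0.0829]
black 18 [304.4 210.7] [ 0.5419 -0.0363]
black 17 [335.7 211.8] [ 0.5395 -0.1255]
```

Centre is about (0.569,-0.082), the pointer bears -27° (r=0.101 ✓), the notch 57.5° (r=0.072 ✓) and peg2 about -2.5°. The turn needed is about -85°. I'll move to a close look from beyond the plate.

Request:
{"op": "apply_moves", "data": {
  "series": [
    {"claw": -1,"dx": -1.5,"dy": 0.9},
    {"claw": -1,"dx": -2.9,"dy": 1.85,"dz": -0.2},
    {"claw": -1,"dx": -2.9,"dy": 1.85,"dz": -0.2},
    {"claw": -1,"dx": -2.9,"dy": 1.85,"dz": -0.2},
    {"claw": -1,"dx": -2.9,"dy": 1.85,"dz": -0.2},
    {"claw": -1,"dx": -2.9,"dy": 1.85,"dz": -0.2},
    {"claw": -1,"dx": -2.9,"dy": 1.85,"dz": -0.2},
    {"claw": -1,"dx": -2.9,"dy": 1.85,"dz": -0.2},
    {"claw": -1,"dx": -2.9,"dy": 1.85,"dz": -0.2},
    {"claw": -1,"dx": -2.9,"dy": 1.85,"dz": -0.2},
    {"claw": -1,"dx": -2.9,"dy": 1.85,"dz": -0.2},
    {"claw": -1,"dx": -2.9,"dy": 1.85,"dz": 0}
  ],
  "newtons": 60
}}

```text
invalid input
```

Request:
{"op": "apply_moves", "data": {
  "series": [
    {"claw": -1,"dx": -2.9,"dy": 1.85},
    {"claw": -1,"dx": -2.9,"dy": 1.85},
    {"claw": -1,"dx": -2.9,"dy": 1.85},
    {"claw": -1,"dx": -2.9,"dy": 1.85},
    {"claw": -1,"dx": -2.9,"dy": 1.85},
    {"claw": -1,"dx": -2.9,"dy": 1.85},
    {"claw": -1,"dx": -2.9,"dy": 1.85},
    {"claw": -1,"dx": -2.9,"dy": 1.85},
    {"claw": -1,"dx": -2.9,"dy": 1.85},
    {"claw": -1,"dx": -2.9,"dy": 1.85},
    {"claw": -1,"dx": -1.5,"dy": 0.9},
    {"claw": -1}
  ]
}}

```text
invalid input
```

```bash
cat > look.py <<'E'
from h import *
import sys
im,ray,proj=cam("wrist"); s=robot.observe(); m=masks(im)
print("t",s["clock"],s["position"].round(4),rot(s["tcp_rot"]).round(3).tolist(),s["q"].round(2),"F",s["contact_force"].round(1))
cv2.imwrite(f"pics/{sys.argv[1]}.png",im[:,:,::-1])
dz=float(sys.argv[2]) if len(sys.argv)>2 else 0
z=dict(white=.068-dz,grey=.078-dz,yellow=.068,red=.068-dz,black=.103-dz)
for k in m:
    for a,c in blobs(m[k],80):
        P=ray(*c,z[k])
        print(k,a,c.round(1),P[:2].round(4)) if np.hypot(P[0]-.569,P[1]+.082)<.125 else 0
E
python3 look.py w1
```

```text
t 0.2 [ 0.2306 -0.6341  0.2307] [[-0.94, -0.342, -0.0], [-0.342, 0.94, 0.001], [0.0, 0.001, -1.0]] [-0.93  0.36  0.01 -0.   -1.22 -0.29] F [-0.2  0.   0.7]
```

View pics/w1.png

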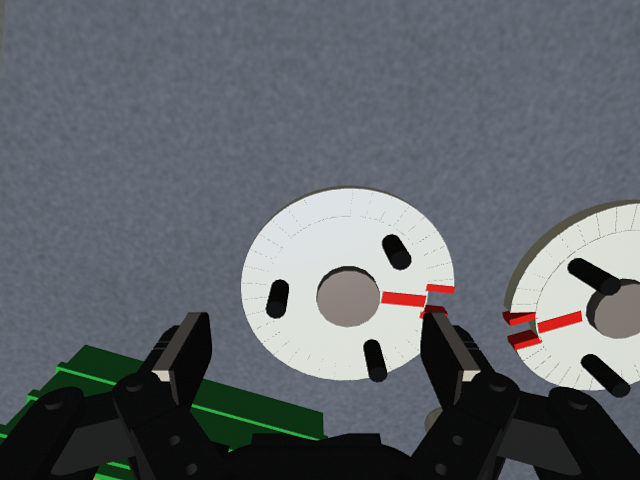

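The moves were refused, probably because every field is required. This picture is from the start pose and shows only the look-alike plates, at (348,298) and (620,310). I'll resend with full rows.

Request:
{"op": "apply_moves", "data": {
  "series": [
    {"claw": -1,"dx": -1.5,"dy": 0.9,"dz": 0,"yaw": 0},
    {"claw": -1,"dx": -2.9,"dy": 1.85,"dz": -0.2,"yaw": 0},
    {"claw": -1,"dx": -2.9,"dy": 1.85,"dz": -0.2,"yaw": 0},
    {"claw": -1,"dx": -2.9,"dy": 1.85,"dz": -0.2,"yaw": 0},
    {"claw": -1,"dx": -2.9,"dy": 1.85,"dz": -0.2,"yaw": 0},
    {"claw": -1,"dx": -2.9,"dy": 1.85,"dz": -0.2,"yaw": 0},
    {"claw": -1,"dx": -2.9,"dy": 1.85,"dz": -0.2,"yaw": 0},
    {"claw": -1,"dx": -2.9,"dy": 1.85,"dz": -0.2,"yaw": 0},
    {"claw": -1,"dx": -2.9,"dy": 1.85,"dz": -0.2,"yaw": 0},
    {"claw": -1,"dx": -2.9,"dy": 1.85,"dz": -0.2,"yaw": 0},
    {"claw": -1,"dx": -2.9,"dy": 1.85,"dz": -0.2,"yaw": 0}
  ],
  "newtons": 60
}}

```text
clock: 1.12
position: [0.4517, -0.3462, 0.2515]
tcp_rot: [0.0, -0.174, 0.985, 0.0]
contact_force: [-0.2, -0.0, -0.3]
width: -0.0
grip_force: 0.0
```

Request:
{"op": "apply_moves", "data": {
  "series": [
    {"claw": -1,"dx": -2.9,"dy": 1.8,"dz": 0,"yaw": 0},
    {"claw": -1,"dx": -2.9,"dy": 1.8,"dz": 0,"yaw": 0},
    {"claw": -1,"dx": -2.9,"dy": 1.8,"dz": 0,"yaw": 0},
    {"claw": -1,"dx": -2.9,"dy": 1.8,"dz": 0,"yaw": 0},
    {"claw": -1,"dx": -2.9,"dy": 1.8,"dz": 0,"yaw": 0},
    {"claw": -1,"dx": -2.9,"dy": 1.8,"dz": 0,"yaw": 0},
    {"claw": -1,"dx": -2.9,"dy": 1.8,"dz": 0,"yaw": 0},
    {"claw": -1,"dx": -2.9,"dy": 1.8,"dz": 0,"yaw": 0},
    {"claw": -1,"dx": -2.9,"dy": 1.8,"dz": 0,"yaw": 0},
    {"claw": -1,"dx": -2.9,"dy": 1.8,"dz": 0,"yaw": 0},
    {"claw": -1,"dx": -2.9,"dy": 1.8,"dz": 0,"yaw": 0},
    {"claw": -1,"dx": 0,"dy": 0,"dz": 0,"yaw": 0}
  ]
}}

```text
clock: 2.12
position: [0.6858, -0.0482, 0.2497]
tcp_rot: [-0.0, -0.175, 0.985, 0.0]
contact_force: [-1.7, -0.8, -0.5]
width: 0.002
grip_force: 0.0
```

```bash
python3 look.py w2
```

```text
t 2.1667 [ 0.6843 -0.05    0.2498] [[-0.939, -0.345, -0.002], [-0.345, 0.939, -0.0], [0.002, 0.0, -1.0]] [ 0.21  0.37  0.07 -0.   -1.27 -1.43] F [-0.3 -0.4 -0.2]
white 26193 [323.   70.8] [ 0.5767 -0.0813]
yellow 82 [238.5 149.3] [ 0.6592 -0.1277]
red 478 [359.1 107.6] [ 0.5924 -0.0436]
red 191 [389.  125.2] [ 0.5967 -0.0146]
red 188 [366.  143.2] [ 0.6169 -0.0271]
black 175 [285.    4.8] [ 0.5503 -0.1194]
black 480 [397.6  47. ] [ 0.5475 -0.037 ]
black 250 [302.1 126.2] [ 0.6209 -0.0822]
```

View pics/w2.png

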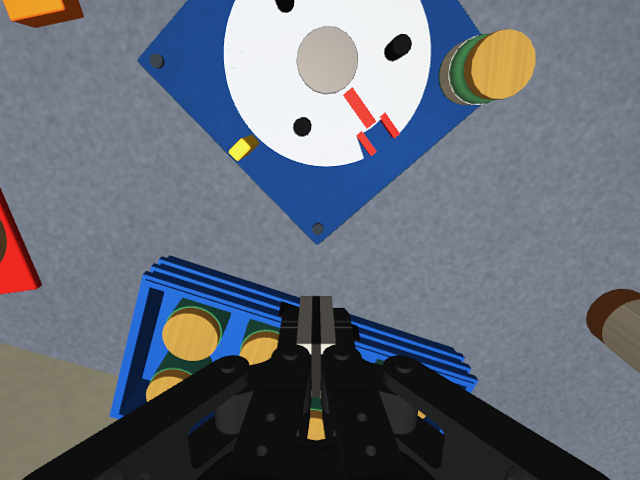

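The wrist view agrees with the top view: notch near (373,133), pointer (239,149), peg2 (302,126), boss (327,60). I'll descend behind peg2, at bearing 38° and r=52 mm.

Request:
{"op": "apply_moves", "data": {
  "series": [
    {"claw": -1,"dx": 2.3,"dy": 0.85,"dz": 0,"yaw": 0},
    {"claw": -1,"dx": 2.3,"dy": 0.85,"dz": 1,"yaw": 0},
    {"claw": -1,"dx": 2.4,"dy": 0.86,"dz": 1,"yaw": 0},
    {"claw": -1,"dx": 0,"dy": 0,"dz": 2,"yaw": -0.1},
    {"claw": -1,"dx": 0,"dy": 0,"dz": 2,"yaw": -0.1},
    {"claw": -1,"dx": 0,"dy": 0,"dz": 2,"yaw": -0.11},
    {"claw": -1,"dx": 0,"dy": 0,"dz": 2,"yaw": 0},
    {"claw": -1,"dx": 0,"dy": 0,"dz": 2,"yaw": 0},
    {"claw": -1,"dx": 0,"dy": 0,"dz": 1.5,"yaw": 0},
    {"claw": -1,"dx": 0,"dy": 0,"dz": 0,"yaw": 0}
  ]
}}

```text
clock: 3.0
position: [0.6059, -0.0534, 0.113]
tcp_rot: [-0.003, -0.323, 0.946, 0.001]
contact_force: [-0.3, 0.5, -0.5]
width: -0.004
grip_force: 0.0
```

```bash
python3 look.py w3
```

```text
t 3.05 [ 0.6071 -0.0533  0.1149] [[-0.791, -0.612, -0.003], [-0.612, 0.791, -0.001], [0.003, 0.002, -1.0]] [ 0.23  0.35 -0.29 -0.   -0.94 -1.15] F [-0.  -0.1  1. ]
white 65357 [313.5 154.1] [ 0.556  -0.0924]
grey 46512 [ 77.8 218. ] [ 0.6517 -0.1671]
grey 7263 [315.4 191.4] [ 0.5687 -0.0815]
yellow 548 [149.2 265.2] [ 0.6587 -0.1275]
red 1004 [343.5 263.1] [ 0.5925 -0.0435]
red 333 [379.3 297.8] [ 0.5966 -0.0139]
red 115 [336.9 302.2] [ 0.6135 -0.0313]
black 1200 [270.3  82.7] [ 0.5418 -0.124 ]
black 88 [78.8 84.7] [ 0.5871 -0.1816]
black 1390 [425.7 216.1] [ 0.5442 -0.0406]
black 81 [480.3 209.1] [ 0.5277 -0.0242]
black 1298 [249.1 277.8] [ 0.6144 -0.0842]
black 57289 [282.  419.6] [ 0.6715 -0.0243]
```

View pics/w3.png

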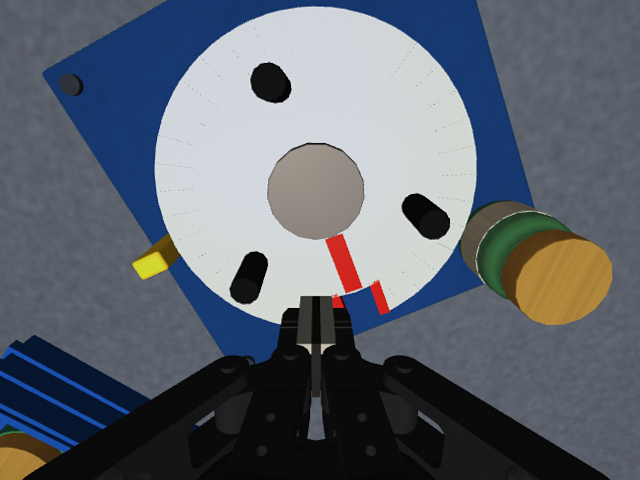

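All three pegs, the notch and the boss (C≈(0.5687,-0.0815)) agree, and the fingertip is just above the plate between peg2 and the notch. Next I descend and start the arc.

Request:
{"op": "apply_moves", "data": {
  "series": [
    {"claw": -1,"dx": -0.4,"dy": 0,"dz": 1.1,"yaw": 0},
    {"claw": -1,"dx": 0,"dy": 0,"dz": 1.0,"yaw": 0},
    {"claw": -1,"dx": 0,"dy": 0,"dz": 0.9,"yaw": 0},
    {"claw": -1,"dx": 0,"dy": 0,"dz": 0,"yaw": 0},
    {"claw": -1,"dx": 0,"dy": 0,"dz": 0,"yaw": 0}
  ]
}}

```text
clock: 3.47
position: [0.6114, -0.0502, 0.0858]
tcp_rot: [-0.001, -0.323, 0.946, 0.0]
contact_force: [0.6, 0.1, 0.3]
width: 0.001
grip_force: 0.0
```

Request:
{"op": "apply_moves", "data": {
  "series": [
    {"claw": -1,"dx": 0.009,"dy": -0.312,"dz": 0,"yaw": 0.06},
    {"claw": -1,"dx": 0.009,"dy": -0.312,"dz": 0,"yaw": 0.06},
    {"claw": -1,"dx": 0.009,"dy": -0.312,"dz": 0,"yaw": 0.06},
    {"claw": -1,"dx": 0.009,"dy": -0.312,"dz": 0,"yaw": 0.06},
    {"claw": -1,"dx": 0.009,"dy": -0.312,"dz": 0,"yaw": 0.06},
    {"claw": -1,"dx": 0.009,"dy": -0.312,"dz": 0,"yaw": 0.06},
    {"claw": -1,"dx": 0.009,"dy": -0.312,"dz": 0,"yaw": 0.06},
    {"claw": -1,"dx": 0.009,"dy": -0.312,"dz": 0,"yaw": 0.06},
    {"claw": -1,"dx": 0.009,"dy": -0.312,"dz": 0,"yaw": 0.06}
  ]
}}

```text
clock: 4.22
position: [0.6227, -0.0757, 0.087]
tcp_rot: [0.0, -0.058, 0.998, 0.0]
contact_force: [-0.1, 0.7, -0.2]
width: 0.001
grip_force: 0.6
```

```bash
python3 look.py w4
```

```text
t 4.2667 [ 0.6227 -0.0762  0.087 ] [[-0.994, -0.111, 0.001], [-0.111, 0.994, 0.0], [-0.001, -0.0, -1.0]] [ 0.19  0.4  -0.28  0.   -0.89 -1.65] F [ 0.2 -0.9 -0.5]
white 83188 [310.3 145.4] [ 0.5532 -0.0853]
grey 51590 [ 69.7 260.8] [ 0.6142 -0.1858]
grey 5444 [588.1  25.6] [0.4987 0.0099]
grey 10135 [313.7 185.3] [ 0.5681 -0.0821]
grey 513 [315.6 420.6] [ 0.6916 -0.0669]
yellow 573 [206.2 344.9] [ 0.6587 -0.1274]
red 1414 [371.  256.5] [ 0.6005 -0.0512]
red 503 [423.4 283.1] [ 0.6113 -0.0238]
red 438 [383.1 310.9] [ 0.6286 -0.0405]
black 2184 [220.2  76.5] [ 0.5323 -0.1157]
black 294 [511.2 116.2] [ 0.5332 -0.0212]
black 2165 [450.9 175.7] [ 0.5545 -0.0362]
black 104 [ 67.2 214.2] [ 0.5836 -0.1682]
black 51601 [314.1 419.5] [ 0.6658 -0.0706]
```

Contact works: the plate has turned 14° and the contact offset is about 21.6°. About 71° remains; I'll do most of it.

Request:
{"op": "apply_moves", "data": {
  "series": [
    {"claw": -1,"dx": 0.02,"dy": -0.312,"dz": 0,"yaw": 0.06},
    {"claw": -1,"dx": 0.02,"dy": -0.312,"dz": 0,"yaw": 0.06},
    {"claw": -1,"dx": 0.02,"dy": -0.312,"dz": 0,"yaw": 0.06},
    {"claw": -1,"dx": 0.02,"dy": -0.312,"dz": 0,"yaw": 0.06},
    {"claw": -1,"dx": 0.02,"dy": -0.312,"dz": 0,"yaw": 0.06},
    {"claw": -1,"dx": 0.02,"dy": -0.312,"dz": 0,"yaw": 0.06},
    {"claw": -1,"dx": 0.02,"dy": -0.312,"dz": 0,"yaw": 0.06},
    {"claw": -1,"dx": 0.02,"dy": -0.312,"dz": 0,"yaw": 0.06},
    {"claw": -1,"dx": 0.02,"dy": -0.312,"dz": 0,"yaw": 0.06},
    {"claw": -1,"dx": 0.02,"dy": -0.312,"dz": 0,"yaw": 0.06}
  ]
}}

```text
clock: 5.1
position: [0.6165, -0.1058, 0.0871]
tcp_rot: [0.001, 0.239, 0.971, 0.0]
contact_force: [0.1, -0.1, 0.1]
width: -0.001
grip_force: 0.5
```

Request:
{"op": "apply_moves", "data": {
  "series": [
    {"claw": -1,"dx": 0.01,"dy": -0.312,"dz": 0,"yaw": 0.06},
    {"claw": -1,"dx": 0.01,"dy": -0.312,"dz": 0,"yaw": 0.06},
    {"claw": -1,"dx": 0.01,"dy": -0.312,"dz": 0,"yaw": 0.06},
    {"claw": -1,"dx": 0.01,"dy": -0.312,"dz": 0,"yaw": 0.06},
    {"claw": -1,"dx": 0.01,"dy": -0.312,"dz": 0,"yaw": 0.06},
    {"claw": -1,"dx": 0.01,"dy": -0.312,"dz": 0,"yaw": 0.06},
    {"claw": -1,"dx": 0.01,"dy": -0.312,"dz": 0,"yaw": 0.06},
    {"claw": -1,"dx": 0,"dy": 0,"dz": 0,"yaw": 0}
  ]
}}

```text
clock: 5.77
position: [0.6019, -0.1228, 0.087]
tcp_rot: [0.0, 0.436, 0.9, 0.0]
contact_force: [-0.3, 0.1, -0.2]
width: -0.002
grip_force: 0.0
```

```bash
python3 look.py w5
```

```text
t 5.8167 [ 0.602  -0.1226  0.0869] [[-0.622, 0.783, 0.001], [0.783, 0.622, -0.0], [-0.0, 0.001, -1.0]] [ 0.12  0.39 -0.31  0.   -0.88 -2.59] F [-0.4 -0.4 -0. ]
white 83193 [309.4 146.4] [ 0.5566 -0.0688]
white 301 [32.5 33.1] [ 0.4459 -0.1015]
white 1256 [39.6 63.1] [ 0.4526 -0.1097]
white 154 [47.8 98.9] [ 0.4609 -0.12  ]
white 541 [ 37.7 110.9] [ 0.4597 -0.127 ]
grey 1879 [40.7 32.6] [ 0.4546 -0.0966]
grey 45357 [562.2 209.4] [ 0.656  -0.0222]
grey 349 [21.5 32.5] [ 0.4491 -0.1009]
grey 10081 [313.  187.7] [ 0.5675 -0.0801]
grey 312 [370.7 353.3] [ 0.64   -0.1268]
grey 510 [315.6 420.7] [ 0.6449 -0.1764]
yellow 176 [391.9 352.2] [ 0.6541 -0.1243]
red 1385 [370.3 258.5] [ 0.6108 -0.0916]
red 498 [422.4 284.7] [ 0.6397 -0.0863]
red 461 [382.1 312. ] [ 0.6344 -0.1097]
black 2180 [219.4  79.7] [ 0.5201 -0.0673]
black 2153 [449.8 178.1] [ 0.5994 -0.0444]
black 89 [544.2 254.1] [ 0.6467 -0.0428]
black 60882 [356.8 416.5] [ 0.6418 -0.1436]
```

View pics/w5.png

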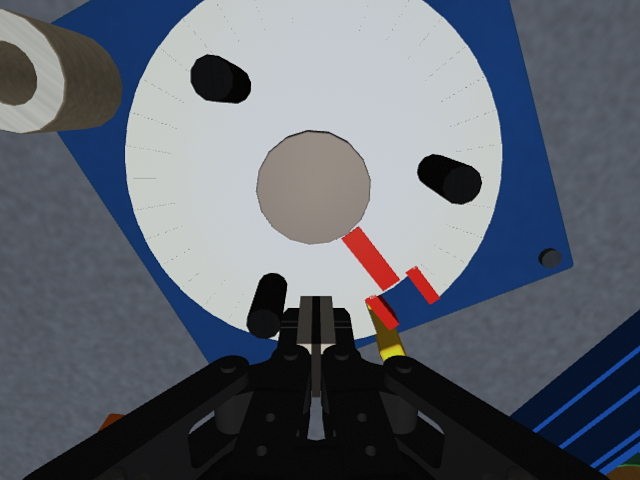

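The notch is now at about -14° and needs about -27°, so 0.22 rad remain. After that I back off and look from higher up.

Request:
{"op": "apply_moves", "data": {
  "series": [
    {"claw": -1,"dx": 0.01,"dy": -0.286,"dz": 0,"yaw": 0.055},
    {"claw": -1,"dx": 0.01,"dy": -0.286,"dz": 0,"yaw": 0.055},
    {"claw": -1,"dx": 0.01,"dy": -0.26,"dz": 0,"yaw": 0.05},
    {"claw": -1,"dx": 0.01,"dy": -0.26,"dz": 0,"yaw": 0.05},
    {"claw": -1,"dx": 0,"dy": 0,"dz": 0,"yaw": 0},
    {"claw": -1,"dx": 0,"dy": 0,"dz": 0,"yaw": 0}
  ]
}}

```text
clock: 6.32
position: [0.5928, -0.1282, 0.0866]
tcp_rot: [0.0, 0.526, 0.85, 0.0]
contact_force: [-0.2, 0.3, 0.7]
width: 0.002
grip_force: 0.0
```

Request:
{"op": "apply_moves", "data": {
  "series": [
    {"claw": -1,"dx": 0,"dy": 0.6,"dz": 0,"yaw": 0},
    {"claw": -1,"dx": 0,"dy": 0.6,"dz": -2,"yaw": 0},
    {"claw": -1,"dx": -1,"dy": 2,"dz": -3,"yaw": 0},
    {"claw": -1,"dx": -2,"dy": 2,"dz": -3,"yaw": 0},
    {"claw": -1,"dx": -2,"dy": 0,"dz": -2,"yaw": 0},
    {"claw": -1,"dx": 0,"dy": 0,"dz": 0,"yaw": 0},
    {"claw": -1,"dx": 0,"dy": 0,"dz": 0,"yaw": 0}
  ]
}}

```text
clock: 6.9
position: [0.6626, -0.1504, 0.1871]
tcp_rot: [0.001, 0.527, 0.85, 0.001]
contact_force: [-0.4, -0.1, -0.6]
width: 0.004
grip_force: 0.0
```

```bash
python3 look.py w6
```

```text
t 6.95 [ 0.6612 -0.1499  0.1857] [[-0.444, 0.896, -0.001], [0.896, 0.444, 0.0], [0.001, -0.0, -1.0]] [ 0.06  0.39 -0.04 -0.   -1.14 -2.74] F [-0.5  0.4 -0.9]
white 38387 [230.5  86.5] [ 0.5689 -0.0857]
grey 657 [33.8  5. ] [ 0.4503 -0.0953]
grey 119514 [291.2 240.7] [ 0.6491 -0.1617]
grey 275 [199.9  62.2] [ 0.5489 -0.0807]
yellow 127 [301.7 165.9] [ 0.633  -0.1115]
yellow 118 [325.  201.2] [ 0.6591 -0.1268]
red 700 [275.6 133.6] [ 0.6076 -0.0997]
red 240 [314.4 155.3] [ 0.6377 -0.101 ]
red 279 [288.  175.9] [ 0.6274 -0.1221]
black 469 [170.3   6.8] [ 0.5329 -0.0617]
black 558 [311.5  61.9] [ 0.6119 -0.0523]
black 668 [200.9 157.7] [ 0.5753 -0.129 ]
```

View pics/w6.png

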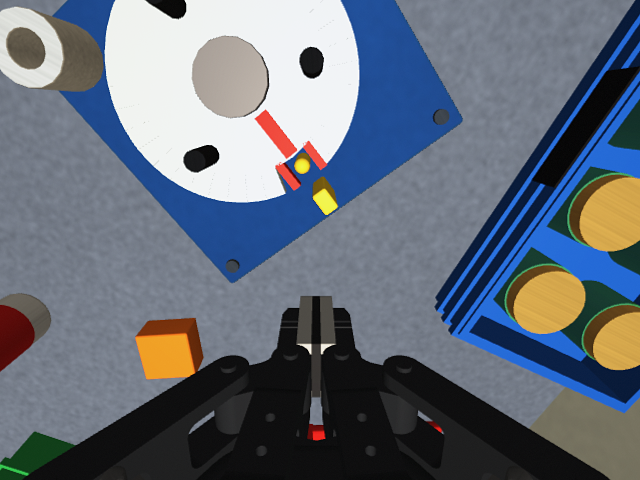

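The yellow pin is visible inside the notch: pin at (302,166), red edges at (314,155) and (288,176). The tangential error is about 1.3 mm, within the 3 mm clearance, so I move over the boss and press.

Request:
{"op": "apply_moves", "data": {
  "series": [
    {"claw": -1,"dx": 2.5,"dy": -1.3,"dz": 0,"yaw": 0},
    {"claw": -1,"dx": 2.6,"dy": -1.3,"dz": 0,"yaw": 0},
    {"claw": -1,"dx": 2.6,"dy": -1.3,"dz": 0,"yaw": 0},
    {"claw": -1,"dx": 2.6,"dy": -1.3,"dz": 0,"yaw": 0},
    {"claw": -1,"dx": 0,"dy": 0,"dz": 2,"yaw": 0},
    {"claw": -1,"dx": 0,"dy": 0,"dz": 3,"yaw": 0},
    {"claw": -1,"dx": 0,"dy": 0,"dz": 2.5,"yaw": 0},
    {"claw": -1,"dx": 0,"dy": 0,"dz": 1.5,"yaw": 0},
    {"claw": -1,"dx": 0,"dy": 0,"dz": 0.5,"yaw": 0},
    {"claw": -1,"dx": 0,"dy": 0,"dz": 0,"yaw": 0},
    {"claw": -1,"dx": 0,"dy": 0,"dz": 0,"yaw": 0}
  ]
}}

```text
clock: 7.87
position: [0.5689, -0.0806, 0.0914]
tcp_rot: [-0.0, 0.527, 0.85, -0.0]
contact_force: [0.4, 1.1, 0.1]
width: -0.001
grip_force: 0.0
```

Centred over the boss at z=0.091; its top is at 0.078. Now press slowly.

Request:
{"op": "apply_moves", "data": {
  "series": [
    {"claw": -1,"dx": 0,"dy": 0,"dz": 0.5,"yaw": 0},
    {"claw": -1,"dx": 0,"dy": 0,"dz": 0.4,"yaw": 0},
    {"claw": -1,"dx": 0,"dy": 0,"dz": 0.2,"yaw": 0},
    {"claw": -1,"dx": 0,"dy": 0,"dz": 0.2,"yaw": 0},
    {"claw": -1,"dx": 0,"dy": 0,"dz": 0.2,"yaw": 0},
    {"claw": -1,"dx": 0,"dy": 0,"dz": 0.2,"yaw": 0},
    {"claw": -1,"dx": 0,"dy": 0,"dz": 0,"yaw": 0}
  ]
}}

```text
clock: 8.45
position: [0.5692, -0.0808, 0.0747]
tcp_rot: [0.0, 0.527, 0.85, 0.0]
contact_force: [-1.5, 0.6, 2.2]
width: 0.001
grip_force: 1.3
```

Request:
{"op": "apply_moves", "data": {
  "series": [
    {"claw": -1,"dx": 0,"dy": 0,"dz": 0.15,"yaw": 0},
    {"claw": -1,"dx": 0,"dy": 0,"dz": 0.15,"yaw": 0},
    {"claw": -1,"dx": 0,"dy": 0,"dz": 0.15,"yaw": 0},
    {"claw": -1,"dx": 0,"dy": 0,"dz": 0.1,"yaw": 0},
    {"claw": -1,"dx": 0,"dy": 0,"dz": 0,"yaw": 0}
  ]
}}

```text
clock: 8.87
position: [0.5692, -0.0808, 0.0693]
tcp_rot: [0.0, 0.527, 0.85, 0.0]
contact_force: [-2.3, 0.5, 4.2]
width: -0.002
grip_force: 2.3
```

Request:
{"op": "apply_moves", "data": {
  "series": [
    {"claw": -1,"dx": 0,"dy": 0,"dz": 0.1,"yaw": 0},
    {"claw": -1,"dx": 0,"dy": 0,"dz": 0.05,"yaw": 0},
    {"claw": -1,"dx": 0,"dy": 0,"dz": 0,"yaw": 0},
    {"claw": -1,"dx": 0,"dy": 0,"dz": 0,"yaw": 0}
  ]
}}

```text
clock: 9.2
position: [0.5692, -0.0808, 0.0681]
tcp_rot: [0.0, 0.527, 0.85, 0.0]
contact_force: [-2.8, 0.9, 6.8]
width: 0.001
grip_force: 3.6
```

Request:
{"op": "apply_moves", "data": {
  "series": [
    {"claw": -1,"dx": 0,"dy": 0,"dz": 0.05,"yaw": 0},
    {"claw": -1,"dx": 0,"dy": 0,"dz": 0.05,"yaw": 0},
    {"claw": -1,"dx": 0,"dy": 0,"dz": 0,"yaw": 0},
    {"claw": -1,"dx": 0,"dy": 0,"dz": 0,"yaw": 0}
  ]
}}

```text
clock: 9.53
position: [0.5692, -0.0808, 0.068]
tcp_rot: [0.0, 0.527, 0.85, 0.0]
contact_force: [-6.5, 1.5, 15.4]
width: -0.001
grip_force: 7.9
```

It stops at 0.068 as the force rises to 15 N, so it is seated. One slight extra push, then retreat straight up and look.

Request:
{"op": "apply_moves", "data": {
  "series": [
    {"claw": -1,"dx": 0,"dy": 0,"dz": 0.03,"yaw": 0},
    {"claw": -1,"dx": 0,"dy": 0,"dz": 0,"yaw": 0},
    {"claw": -1,"dx": 0,"dy": 0,"dz": -0.3,"yaw": 0},
    {"claw": -1,"dx": 0,"dy": 0,"dz": -1,"yaw": 0},
    {"claw": -1,"dx": 0,"dy": 0,"dz": -3,"yaw": 0},
    {"claw": -1,"dx": 0,"dy": 0,"dz": -3.5,"yaw": 0},
    {"claw": -1,"dx": 0,"dy": 0,"dz": -3.5,"yaw": 0},
    {"claw": -1,"dx": -3.5,"dy": 1,"dz": -1.5,"yaw": 0},
    {"claw": -1,"dx": -3.5,"dy": 1,"dz": 0,"yaw": 0},
    {"claw": -1,"dx": -3.5,"dy": 1,"dz": 0,"yaw": 0},
    {"claw": -1,"dx": 0,"dy": 0,"dz": 0,"yaw": 0},
    {"claw": -1,"dx": 0,"dy": 0,"dz": 0,"yaw": 0}
  ]
}}

```text
clock: 10.53
position: [0.643, -0.1631, 0.1933]
tcp_rot: [-0.001, 0.528, 0.849, -0.0]
contact_force: [-0.9, -0.5, -0.2]
width: 0.004
grip_force: 0.0
```

```bash
python3 look.py w7 0.01
```

```text
t 10.5833 [ 0.6423 -0.1622  0.1934] [[-0.442, 0.897, -0.001], [0.897, 0.442, 0.0], [0.001, -0.001, -1.0]] [ 0.05  0.36 -0.07 -0.   -1.14 -2.73] F [-0.9  1.   0.1]
white 35245 [268.3  83.4] [ 0.5684 -0.0854]
grey 131980 [292. 237.] [ 0.6299 -0.177 ]
yellow 119 [332.8 161.3] [ 0.6319 -0.1122]
yellow 121 [357.1 195.9] [ 0.6594 -0.1267]
red 617 [310.3 128.6] [ 0.6077 -0.0996]
red 228 [345.8 148.6] [ 0.6373 -0.1008]
red 236 [320.6 169. ] [ 0.6272 -0.1222]
black 452 [215.6   7.8] [ 0.5299 -0.0622]
black 528 [348.8  60.8] [ 0.6111 -0.0529]
black 490 [241.8 151.4] [ 0.5741 -0.13  ]
```

View pics/w7.png

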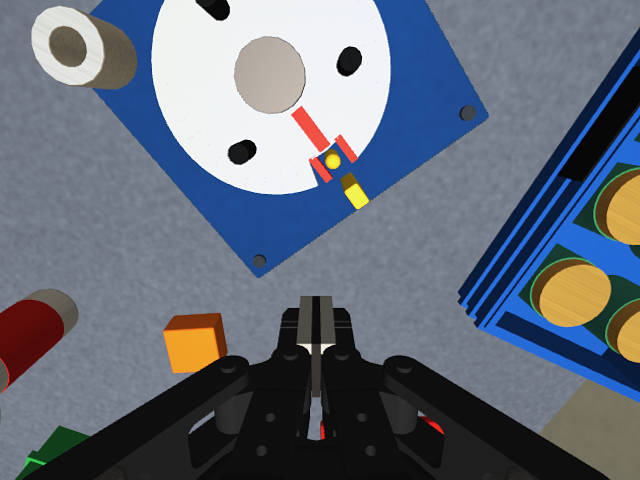

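The plate is down, with the pin at (333,161) centred in the notch. The gripper is clear and everything else stands where it was, so I hand in.

```bash
python3 -c "from cell import robot;print(robot.close_job())"
```

```text
the job is handed in; nothing more can be done
None
```

The job is handed in: the plate was turned about 85° clockwise by a peg until the notch was over the pin, then pressed 10 mm down until it stopped on its seat; the arm is clear and took about 10.6 s of the 51 s.

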